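Spring the concealed catch of a transit case and fold its lid upright

TASK

The grey transit case on the bench is locked by a concealed spring catch: take the steel punch from its block, find by feel which of the three small holes in the case's sloping plate has the catch behind it, and press it in gently with the punch until the lid springs ajar, without forcing anything. Then fold the lid up until it stands upright on its stiff hinge, and stand the punch back in the hole of its block. Leave everything else on the bench where it is.

Things in the scene. Friction and masses are not known exactly. Their poses are not given: they have to be found in the camera images.
- case: Fixed grey steel case, 210 (x) by 240 (y) by 85 mm high. Origin: centre of its underside; z up, x from the sloping plate towards the lid's hinge. The plate slopes 30 deg to the horizontal, rising from z 42 mm at x -105 mm to z 85 mm at x -30 mm (inward normal 0.5, 0, -0.866); 4 mm thick, with three 18 mm round holes in a row along y, 34 mm apart. The lid covers x -30 to 105 mm
- hole_left (a point): Centre of the hole at case y +34 mm, on the plate's outer face (case x -67.5, z 63.6 mm); axes as the case's. The catch's smooth push pad, 36 mm wide along y, can sit anywhere along the row: it covers one hole, sometimes two neighbours; the other holes are empty inside for 45 mm from the outer face
- hole_middle (a point): Centre of the hole at case y 0, same face and axes. Along the inward normal from the outer face the catch's pad lies 8 to 24 mm deep, different at every start and not visible. It gives against a spring with 5 to 18 N; after 6 to 7 mm of travel the lid is freed and springs up; at about 10 mm there is a hard stop
- hole_right (a point): Centre of the hole at case y -34 mm, same face and axes. Pressing the punch on the plate, the lid, the catch or its stop with more than 35 N does damage and fails the task
- lid (a joint): Opening angle of the lid in rad: 0 shut, 1.57 upright, stop at 2.3. Plain aluminium plate 135 (x) by 240 (y) by 4 mm, 0.24 kg, no handle, hinged along its far edge. When freed, spring plungers lift it to about 0.3 rad (free edge some 40 mm above the case); a stiff hinge (0.2 N m) then holds it at any angle where it is left
- lid_hinge (a point): Middle of the lid's hinge line, at case x 105, z 85 mm (the level of the lid's underside); axes as the case's
- lid_edge (a point): Middle of the lid's free edge, on its underside, 135 mm from the hinge; moves with the lid: x points from the free edge to the hinge, z is the plate's upper normal. On the underside a thin tab hangs 16 mm down, 102 to 119 mm from the hinge and 65 mm to either side of the middle
- punch: Loose steel punch, 145 mm long, 0.13 kg: a shank 10 mm in diameter and 95 mm long, then a handle 16 mm in diameter and 50 mm long. Origin at the flat end of the shank (the tip), z along it towards the handle. It starts upright in its block
- punch_tip (a point): Centre of the punch's flat shank end, the same point as the punch's origin; axes as the punch's
- punch_block: Fixed dark steel block 70 x 70 mm, 50 mm high, with a round hole 16 mm in diameter and 40 mm deep in the middle of its top; origin at the centre of its underside (hole floor at z 10 mm), z up. The punch stands in it tip down, its handle's lower end 105 mm above the bench
- wrench: Bystander: open-ended spanner lying on the bench; loose, to be left where it is; origin at the centre of its underside
- collar: Bystander: steel ring 48 mm across, 22 mm high; loose, to be left where it is; origin at the centre of its underside
- oil: Bystander: white plastic bottle with black cap, 52 mm across, 140 mm tall; loose, to be left where it is; origin at the centre of its underside
- carton: Bystander: closed cardboard carton 110 x 80 x 60 mm; loose, to be left where it is; origin at the centre of its underside
- roller: Bystander: upright steel roller, 28 mm across, 70 mm tall; loose, to be left where it is; origin at the centre of its underside
- bracket: Bystander: small steel angle bracket, 60 x 40 mm, 50 mm tall; loose, to be left where it is; origin at the centre of its underside
Mind the look-alikes: they are no part of the job. Leave any green or orange look-alike of the punch alone.

How it is judged:
By the outcome, as a careful person would: the job done as asked, in the order asked, and still so for the second after the job is handed in, with the robot touching nothing.
It also fails if it takes over 72 s, if anything falls off the work surface, if the arm or the gripper's body presses on something with over 40 N, if the wrist force passes 120 N, or if a joint passes its speed limit or range.

ROBOT

A 6-joint arm with a two-finger parallel gripper is mounted at the origin on the work surface. World frame = base frame: x ahead of the robot, y to its left, z up, the work surface at z = 0. Lengths are in m, angles in rad, forces in N, time in s.
With the tool pointing down it reaches from about 0.3 to 0.825 m from the base axis. Payload 5.4 kg.
Tool frame: the origin (TCP) lies at the very end of the fingers, on their centre line; the grasp point (between the pads) lies 19 mm behind it; z points along the fingers, x is the direction in which the jaws open and shut, and the axes are right-handed (so a half turn about z gives the same grasp; the last joint's range is limited). The gripper opens to 92 mm and grips with 3 to 60 N. Pads are 20 mm wide; open, the fingers measure 128 mm over their backs; the gripper's body (75 mm by 189 mm) begins 69 mm behind the grasp point.
Start: joints at [-1.418, 0.158, 1.597, -0, 1.386, -0.21], TCP at [0.204, -0.538, 0.215] pointing down, gripper open.
Joint ranges: [-2.91, 2.91], [-0.94, 2.29], [0.18, 2.7], [-1.29, 4.43], [0.17, 2.64], [-3, 3]. Speed limits (rad/s): [2.57, 2.57, 3.14, 3.14, 3.14, 3.14].

INTERFACE

Orientations are given as a rotation vector (axis times angle).
In Python, from workcell import bot gives the robot as it stands. Calls block until the motion is done:
- bot.goto(position, orientation): joint-space move of the TCP to a pose.
- bot.line_to(position, rot=None, max_speed=0.15): straight line of the TCP; rot=None keeps the orientation; max_speed is the mean speed in m/s.
- bot.set_joints(angles): joint-space move.
- bot.set_gripper(opening, newtons=None): opening from 0.0 (shut) to 1.0 (fully open); newtons is the grip in N (None keeps the last); returns when the fingers have stopped.
- bot.hold(seconds).
- bot.inverse_kinematics(position, orientation): joint angles nearest the present ones, or None.
- bot.read_camera(name): name is "scene" or "top" or "wrist"; returns a dict with "pixels" (384x512x3 uint8, blue, green, red), "fx", "fy", "cx", "cy" (pixels), "R" (3x3) and "t" (3): a world point X has camera coordinates R X + t. Camera axes: x right, y down, z forward; pixel columns grow to the right and rows downward; lengths in m; the calibration is good to about 2 mm. A picture is of the moment at which its call begins. There is no depth.
A pose or a line that the arm cannot do raises bot.MotionError and nothing moves.
- bot.job_done(): hands the job in, once; it reports no verdict.
Readings, each from a call of its own:
- bot.current_clock(): time.
- bot.current_joints(): joint angles.
- bot.current_joint_vel(): joint speeds.
- bot.current_effort(): joint torques, N m.
- bot.current_ee_pos(): TCP position.
- bot.current_tool_rot(): TCP orientation.
- bot.current_contact_force(): force on the tool from outside, world axes, zero at the start.
- bot.current_ft_torque(): the same for the moment, N m.
- bot.current_opening(): opening from 0.0 (shut) to 1.0 (fully open).
Only numpy, scipy, OpenCV 4.12 (cv2) and the standard library are available. Lean on these libraries where they do the work, as an engineer would, in place of code of your own. Each camera call takes 0.05 s, during which the arm holds its last target.

## Working session

There is one attempt and no reset: what is moved stays moved. The work goes in short steps, each a Python script; the robot and the scene stay as the last script left them, time stands still between calls to the robot, and variables do not carry over. Pictures are saved under pics/ and viewed, and the job is handed in when it is done.

```bash
ls; mkdir -p pics; python3 - <<'E'
from workcell import bot
import cv2,numpy as np
for n in ["scene","top","wrist"]:
    c=bot.read_camera(n); cv2.imwrite(f"pics/{n}0.png",c["pixels"])
    np.savez(f"pics/{n}0.npz",**c)
    print(n,c["fx"],c["cx"],c["cy"],np.round(c["R"],3).tolist(),np.round(c["t"],3), np.round(-c["R"].T@c["t"],3))
print(bot.current_clock())
E
```

```text
pics
scene 481.5886724673023 251.64275350903878 194.44344794273522 [[-0.312, 0.95, 0.006], [0.776, 0.259, -0.575], [-0.548, -0.175, -0.818]] [ 0.133 -0.372  1.575] [1.193 0.246 1.074]
top 358.29260868636226 252.18626015145642 188.33196497555014 [[-0.028, -0.999, -0.034], [-0.988, 0.033, -0.154], [0.155, 0.029, -0.988]] [0.06  0.532 0.982] [0.376 0.014 1.054]
wrist 331.6982393043328 256.5374632194314 192.11493255479152 [[0.354, -0.935, -0.002], [-0.909, -0.344, 0.237], [-0.222, -0.082, -0.972]] [-0.574 -0.026  0.39 ] [ 0.266 -0.514  0.384]
0.15
```

View pics/scene0.png

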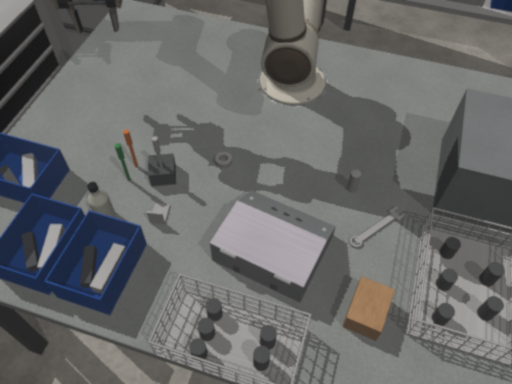

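View pics/top0.png

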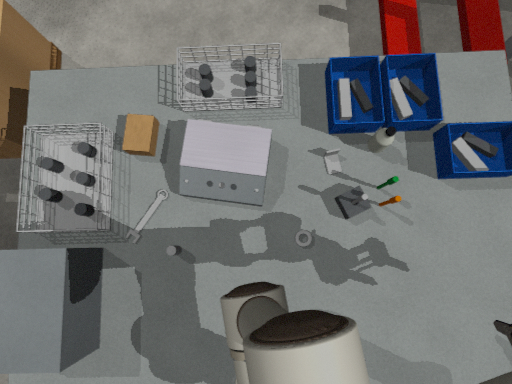

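View pics/wrist0.png

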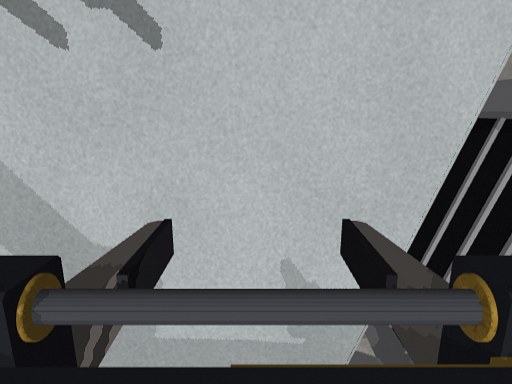

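```bash
python3 - <<'E'
import cv2,numpy as np
t=cv2.imread("pics/top0.png"); s=cv2.imread("pics/scene0.png")
a=cv2.resize(t[100:230,310:440],(520,520),interpolation=cv2.INTER_CUBIC)
cv2.imwrite("pics/c_top.png",a)
b=cv2.resize(s[110:240,90:250],(640,520),interpolation=cv2.INTER_CUBIC)
cv2.imwrite("pics/c_scene.png",b)
cv2.imwrite("pics/c_case_t.png",cv2.resize(t[110:215,170:280],None,fx=6,fy=5.5,interpolation=cv2.INTER_CUBIC)[:600])
cv2.imwrite("pics/c_case_s.png",cv2.resize(s[185:305,205:340],None,fx=5,fy=5,interpolation=cv2.INTER_CUBIC))
E
```

```text
(no output)
```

View pics/c_top.png

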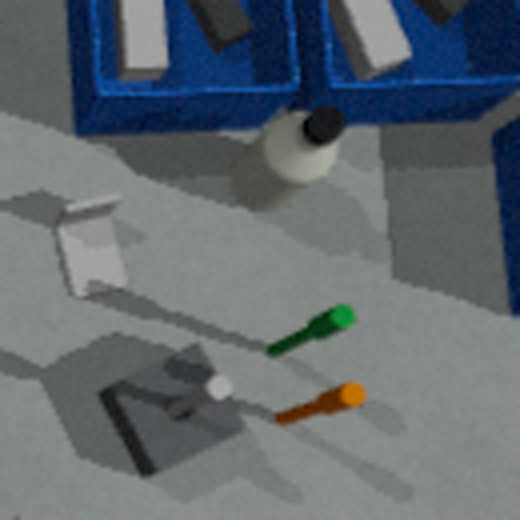

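View pics/c_scene.png

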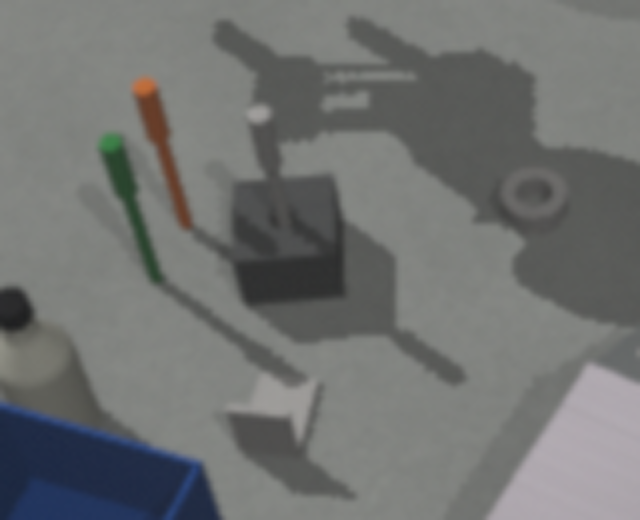

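View pics/c_case_t.png

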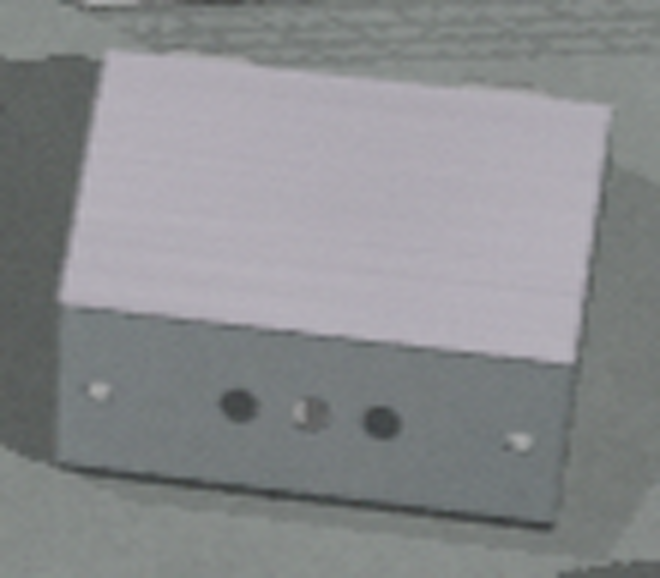

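View pics/c_case_s.png

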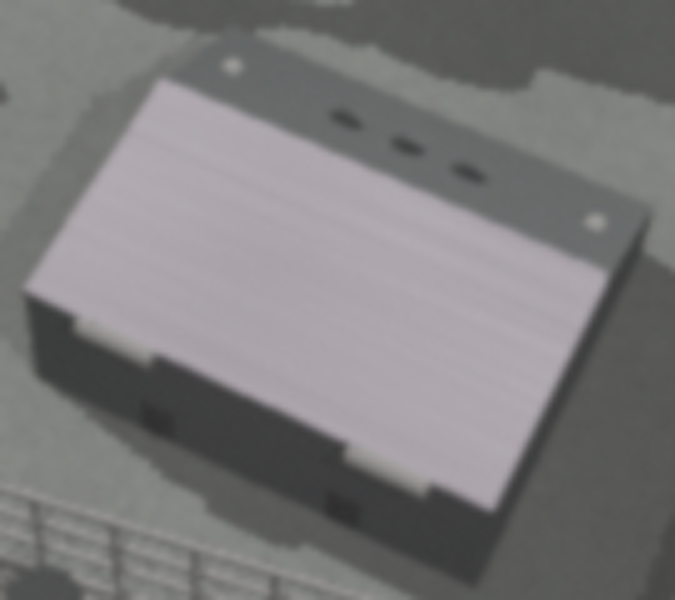

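```bash
cat > h.py <<'E'
import numpy as np,cv2
from scipy.spatial.transform import Rotation as Rn
def load(n): 
    c=np.load(f"pics/{n}.npz"); return {k:c[k] for k in c}
def ray(c,p):
    d=np.array([(p[0]-c["cx"])/c["fx"],(p[1]-c["cy"])/c["fy"],1.0]); R=c["R"]
    return -R.T@c["t"], R.T@d
def onplane(c,p,z):
    o,d=ray(c,p); return o+d*(z-o[2])/d[2]
def tri(c1,p1,c2,p2):
    o1,d1=ray(c1,p1);o2,d2=ray(c2,p2)
    d1=d1/np.linalg.norm(d1);d2=d2/np.linalg.norm(d2)
    s=np.linalg.lstsq(np.c_[d1,-d2],o2-o1,rcond=None)[0]
    a=o1+s[0]*d1;b=o2+s[1]*d2
    return (a+b)/2,np.linalg.norm(a-b)
def proj(c,X):
    q=c["R"]@np.asarray(X)+c["t"]; return np.array([c["fx"]*q[0]/q[2]+c["cx"],c["fy"]*q[1]/q[2]+c["cy"]])
def quad(mask):
    """4 corners of a straight-edged blob by line fits"""
    cs,_=cv2.findContours(mask,cv2.RETR_EXTERNAL,cv2.CHAIN_APPROX_NONE)
    k=max(cs,key=cv2.contourArea)
    P=None
    for e in np.arange(0.01,0.1,0.005):
        P=cv2.approxPolyDP(k,e*cv2.arcLength(k,True),True)[:,0].astype(float)
        if len(P)==4: break
    if len(P)!=4: return P
    pts=k[:,0].astype(float);L=[]
    for i in range(4):
        a,b=P[i],P[(i+1)%4];u=(b-a)/np.linalg.norm(b-a);n=np.array([-u[1],u[0]])
        s=(pts-a)@u;d=abs((pts-a)@n);l=np.linalg.norm(b-a)
        q=pts[(s>.08*l)&(s<.92*l)&(d<4)]
        v=cv2.fitLine(q.astype(np.float32),cv2.DIST_HUBER,0,.01,.01).ravel()
        n=np.array([-v[1],v[0]]);c=n@v[2:]
        cen=P.mean(0); c+=0.5*np.sign(c-n@cen)   # contour runs through outermost pixel centres
        L.append((n,c))
    return np.array([np.linalg.solve(np.array([L[i-1][0],L[i][0]]),[L[i-1][1],L[i][1]]) for i in range(4)])
E
python3 - <<'E'
from h import *
t=load("top0");s=load("scene0")
res={}
for n,c,box in(("t",t,(110,215,170,285)),("s",s,(185,310,205,345))):
    im=c["pixels"].astype(int);m=np.zeros(im.shape[:2],np.uint8)
    b,g,r=im[...,0],im[...,1],im[...,2]
    k=((r-g)>3)&(g>120)
    y0,y1,x0,x1=box;m[y0:y1,x0:x1]=k[y0:y1,x0:x1]*255
    m=cv2.morphologyEx(m,cv2.MORPH_OPEN,np.ones((3,3)))
    m=cv2.morphologyEx(m,cv2.MORPH_CLOSE,np.ones((5,5)))
    q=quad(m);res[n]=q;print(n,m.sum()//255,np.round(q,1).tolist())
    print(np.round([onplane(c,p,.089) for p in q],4).tolist())
# punch top
print(tri(t,(364.6,196.7),s,(155,138.5)))
print("green",tri(t,(395.5,180),s,(118,146)),"orange",tri(t,(398,199),s,(126.5,132)))
E
```

```text
t 315 [[200.5, 124.7], [200.5, 136.6], [209.8, 136.4], [206.8, 123.2]]
[[0.7131, 0.1828, 0.089], [0.6782, 0.183, 0.089], [0.6777, 0.1569, 0.089], [0.7166, 0.1648, 0.089]]
s 5176 [[236.6, 200.0], [209.1, 242.6], [302.7, 286.7], [326.6, 239.4]]
[[0.5614, 0.0049, 0.089], [0.6954, -0.0161, 0.089], [0.7341, 0.2194, 0.089], [0.6005, 0.2425, 0.089]]
(array([ 0.48616004, -0.2413543 ,  0.14949433]), np.float64(0.001751539525652628))
green (array([ 0.52857918, -0.32745947,  0.13530872]), np.float64(0.0012419237540817877)) orange (array([ 0.47906559, -0.32850557,  0.13645962]), np.float64(0.002088306098255778))
```

```bash
python3 - <<'E'
from h import *
t=load("top0")
im=t["pixels"].astype(int);print(im[150,225],im[190,200],im[140,240],im[125,200])
b,g,r=im[...,0],im[...,1],im[...,2]
m=np.zeros(im.shape[:2],np.uint8);k=(r-g>=-3)&(g>120)
m[112:185,175:280]=k[112:185,175:280]*255
m=cv2.morphologyEx(m,cv2.MORPH_CLOSE,np.ones((5,5)));m=cv2.morphologyEx(m,cv2.MORPH_OPEN,np.ones((5,5)))
q=quad(m);print(m.sum()//255,np.round(q,1).tolist())
print(np.round([onplane(t,p,.089) for p in q],4).tolist())
E
```

```text
[176 169 173] [123 123 116] [178 171 175] [177 171 172]
5551 [[187.3, 112.5], [178.9, 164.6], [272.2, 185.5], [271.4, 112.3]]
[[0.7505, 0.2202, 0.089], [0.6002, 0.2436, 0.089], [0.5326, -0.0125, 0.089], [0.7415, -0.0181, 0.089]]
```

```bash
cat >> h.py <<'E'
def snap(name):
    from workcell import bot
    c=bot.read_camera(name.rstrip("0123456789")); np.savez(f"pics/{name}.npz",**c); cv2.imwrite(f"pics/{name}.png",c["pixels"]); return c
E
python3 - <<'E'
from h import *
from workcell import bot
R0=Rn.from_rotvec(bot.current_tool_rot());print(np.round(R0.as_matrix(),3).tolist())
w=load("wrist0");p=bot.current_ee_pos()
C=-w["R"].T@w["t"];print("cam in tool",R0.as_matrix().T@(C-p), (w["R"]@R0.as_matrix()).round(3).tolist())
print(bot.current_contact_force(),bot.current_clock())
# feasibility tests
yaw=np.radians(-9.2)
def rot(tilt,yaw,spin=0): # tool z = tilted from down towards +case x
    z=np.array([np.sin(tilt),0,-np.cos(tilt)]);y=np.array([0,-1,0.]) 
    x=np.cross(y,z);M=np.c_[x,y,z]
    return Rn.from_euler('z',yaw)*Rn.from_matrix(M)*Rn.from_euler('z',spin)
for tilt in (0,30,60,70,80,90):
  for spin in (0,90,-90,180):
    r=rot(np.radians(tilt),yaw,np.radians(spin)); z=r.apply([0,0,1])
    for tip in ([.56,.1,.065],[.60,.1,.115],[.72,.1,.21]):
        q=bot.inverse_kinematics((np.array(tip)-.103*z).tolist(),r.as_rotvec().tolist())
        print(tilt,spin,tip,None if q is None else np.round(q,2))
E
```

```text
[[0.355, -0.935, -0.0], [-0.935, -0.355, 0.001], [-0.001, -0.0, -1.0]]
cam in tool [-0.0001984  -0.06656464 -0.16994494] [[1.0, 0.001, 0.0], [-0.001, 0.972, -0.237], [-0.001, 0.237, 0.972]]
[-0.99459214  0.68326663  0.01533724] 0.15
0 0 [0.56, 0.1, 0.065] [-0.04  0.18  1.67 -0.    1.29  0.12]
0 0 [0.6, 0.1, 0.115] [-0.03  0.24  1.49 -0.    1.41  0.13]
0 0 [0.72, 0.1, 0.21] [-0.03  0.53  0.94 -0.    1.67  0.13]
0 90 [0.56, 0.1, 0.065] [-0.04  0.18  1.67  0.    1.29  1.7 ]
0 90 [0.6, 0.1, 0.115] [-0.03  0.24  1.49  0.    1.41  1.7 ]
0 90 [0.72, 0.1, 0.21] [-0.03  0.53  0.94  0.    1.67  1.7 ]
0 -90 [0.56, 0.1, 0.065] [-0.04  0.18  1.67  0.    1.29 -1.45]
0 -90 [0.6, 0.1, 0.115] [-0.03  0.24  1.49  0.    1.41 -1.44]
0 -90 [0.72, 0.1, 0.21] [-0.03  0.53  0.94  0.    1.67 -1.44]
0 180 [0.56, 0.1, 0.065] None
0 180 [0.6, 0.1, 0.115] None
0 180 [0.72, 0.1, 0.21] None
30 0 [0.56, 0.1, 0.065] [ 0.04 -0.29  2.24 -0.16  0.69  0.3 ]
30 0 [0.6, 0.1, 0.115] [ 0.04 -0.24  2.09 -0.14  0.78  0.27]
30 0 [0.72, 0.1, 0.21] [ 0.03  0.01  1.67 -0.12  0.95  0.23]
30 90 [0.56, 0.1, 0.065] [ 0.04 -0.29  2.24
[... 2671 characters left out ...]
2.45  1.58  1.61  1.75]
90 0 [0.6, 0.1, 0.115] [-1.88  2.24  2.49  1.57  1.42  1.56]
90 0 [0.72, 0.1, 0.21] [0.15 0.22 2.35 3.51 1.04 2.95]
90 90 [0.56, 0.1, 0.065] [-1.69  2.08  2.45  1.58  1.61 -2.96]
90 90 [0.6, 0.1, 0.115] [ 0.24  0.51  2.49  3.55  1.44 -1.63]
90 90 [0.72, 0.1, 0.21] [ 0.15  0.22  2.35  3.51  1.04 -1.76]
90 -90 [0.56, 0.1, 0.065] [-1.69  2.08  2.45  1.58  1.61  0.18]
90 -90 [0.6, 0.1, 0.115] [-1.88  2.24  2.49  1.57  1.42 -0.02]
90 -90 [0.72, 0.1, 0.21] [0.15 0.22 2.35 3.51 1.04 1.38]
90 180 [0.56, 0.1, 0.065] [-1.69  2.08  2.45  1.58  1.61 -1.39]
90 180 [0.6, 0.1, 0.115] [-1.88  2.24  2.49  1.57  1.42 -1.59]
90 180 [0.72, 0.1, 0.21] [ 0.15  0.22  2.35  3.51  1.04 -0.19]
```

```bash
cat >> h.py <<'E'
def rot(tilt,yaw,spin=0):
    z=np.array([np.sin(tilt),0,-np.cos(tilt)]);y=np.array([0,-1,0.]);x=np.cross(y,z)
    return Rn.from_euler('z',yaw)*Rn.from_matrix(np.c_[x,y,z])*Rn.from_euler('z',spin)
YAW=np.radians(-9.2)
E
python3 - <<'E'
from h import *
from workcell import bot
r=rot(0,YAW).as_rotvec().tolist()
for n,p in (("wrist1",[.43,-.30,.32]),("wrist2",[.55,-.30,.32]),("wrist3",[.66,.03,.33]),("wrist4",[.54,.03,.33])):
    bot.goto(p,r); bot.hold(.15); snap(n); print(n,bot.current_clock(),bot.current_ee_pos())
a=[cv2.imread(f"pics/wrist{i}.png") for i in (1,2,3,4)]
cv2.imwrite("pics/w12.png",cv2.resize(np.vstack(a[:2]),(600,900))[:600] if 0 else np.hstack([x[:300] for x in a[:2]])[:, :, :][:,::1] if 0 else cv2.resize(np.vstack([x[:260] for x in a[:2]]),None,fx=1.15,fy=1.15))
cv2.imwrite("pics/w34.png",cv2.resize(np.vstack([x[:260] for x in a[2:]]),None,fx=1.15,fy=1.15))
E
```

```text
wrist1 1.65 [ 0.42941279 -0.30070951  0.31945489]
wrist2 2.4 [ 0.54907895 -0.30049184  0.32057917]
wrist3 3.9083 [0.65996892 0.02872482 0.32995711]
wrist4 4.6583 [0.54086532 0.0297143  0.32973344]
```

View pics/w12.png

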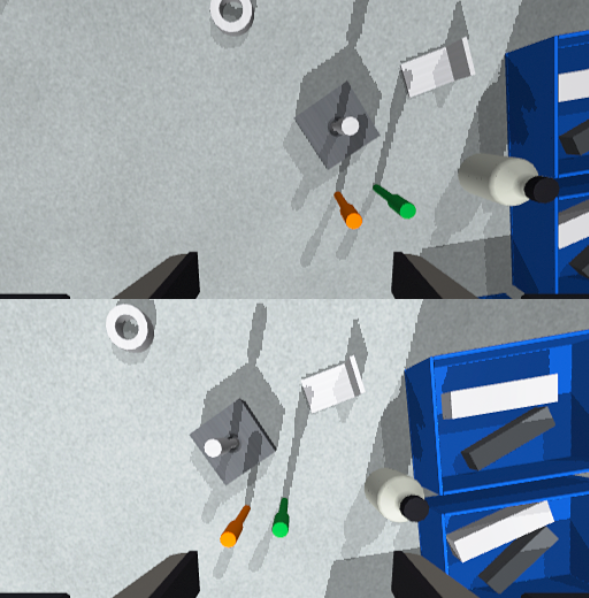

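View pics/w34.png

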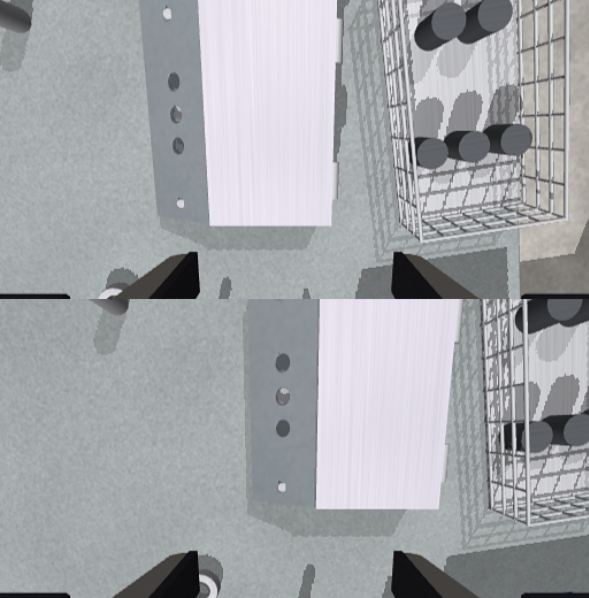

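```bash
python3 - <<'E'
from h import *
from workcell import bot
W={i:load(f"wrist{i}") for i in (1,2,3,4)}
# punch top disc: bright blob
pt={}
for i,g in ((1,(304,109)),(2,(185,130))):
    im=W[i]["pixels"].astype(int); gr=im.mean(2).astype(int)
    x,y=g;sub=gr[y-14:y+15,x-14:x+15]
    m=((sub>190)*255).astype(np.uint8)
    n,l,st,ce=cv2.connectedComponentsWithStats(m)
    k=1+np.argmax(st[1:,4]); pt[i]=ce[k]+[x-14,y-14];print(i,"punch",pt[i],st[k])
X,e=tri(W[1],pt[1],W[2],pt[2]);print("punch top",X.round(4),e.round(4))
for c in ("top","scene"): print(c,proj(load(c+"0"),X))
# block top corners by hand from mask
for i,(x0,y0,x1,y1) in ((1,(240,55,345,160)),(2,(150,75,250,165))):
    im=W[i]["pixels"]
    cv2.imwrite(f"pics/blk{i}.png",cv2.resize(im[y0:y1,x0:x1],None,fx=5,fy=5,interpolation=cv2.INTER_CUBIC))
# holes
H={}
for i,gs in ((3,[(151,71),(153,99),(155,126)]),(4,[(246,55),(246,84),(246,112)])):
    im=W[i]["pixels"].astype(int).mean(2)
    y0=min(g[1] for g in gs)-25;x0=gs[0][0]-25
    cv2.imwrite(f"pics/hol{i}.png",cv2.resize(W[i]["pixels"][y0:y0+110,x0:x0+60],None,fx=5,fy=5,interpolation=cv2.INTER_CUBIC))
    H[i]=[]
    for x,y in gs:
        pl=np.median(im[y-15:y+16,x-15:x+16]); sub=im[y-11:y+12,x-11:x+12]
        m=((abs(sub-pl)>22)*255).astype(np.uint8);m=cv2.morphologyEx(m,cv2.MORPH_OPEN,np.ones((2,2)))
        cs,_=cv2.findContours(m,cv2.RETR_EXTERNAL,cv2.CHAIN_APPROX_NONE)
        k=max(cs,key=cv2.contourArea); el=cv2.fitEllipse(cv2.convexHull(k)) 
        H[i].append(np.array(el[0])+[x-11,y-11]);print(i,H[i][-1].round(1),np.round(el[1],1),pl)
for a,b in zip(H[3],H[4]): X,e=tri(W[3],a,W[4],b);print("hole",X.round(4),e.round(4), proj(load("top0"),X).round(1),proj(load("scene0"),X).round(1))
# lid corners near (-y side)
E
```

```text
1 punch [304.01081081 109.21081081] [  7   7  15  16 185]
2 punch [184.69189189 129.37297297] [  7   6  15  16 185]
punch top [ 0.4864 -0.2407  0.1541] 0.0001
top [364.49215242 196.46573645]
scene [154.55456738 137.34199341]
3 [151.7  71.7] [10.1 15.6] 146.66666666666666
3 [153.5 100.2] [ 9.6 14.9] 147.33333333333334
3 [155.5 127.5] [ 9.9 14.3] 146.33333333333334
4 [246.4  56.1] [12.4 16.4] 144.66666666666666
4 [246.3  85.6] [12.3 14.7] 145.0
4 [246.7 113. ] [12.  15.2] 144.0
hole [0.5501 0.1624 0.0637] 0.0001 [209.6 182.9] [298.3 218.8]
hole [0.5442 0.1285 0.0634] 0.0006 [221.7 184.6] [285.8 213.4]
hole [0.539  0.0952 0.0644] 0.0001 [233.5 186. ] [273.6 208. ]
```

```bash
python3 - <<'E'
import cv2,numpy as np
a=[cv2.imread(f"pics/{n}.png") for n in ("blk1","blk2")]
b=[cv2.imread(f"pics/{n}.png") for n in ("hol3","hol4")]
f=lambda L:np.hstack([cv2.copyMakeBorder(x,0,max(y.shape[0] for y in L)-x.shape[0],0,5,cv2.BORDER_CONSTANT) for x in L])
x=f(a);print(x.shape);cv2.imwrite("pics/blk.png",cv2.resize(x,None,fx=.75,fy=.75));cv2.imwrite("pics/hol.png",f(b))
E
```

```text
(525, 1035, 3)
```

View pics/blk.png

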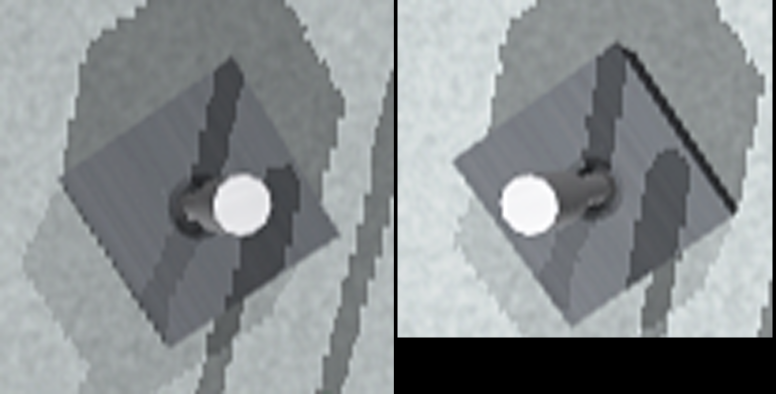

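View pics/hol.png

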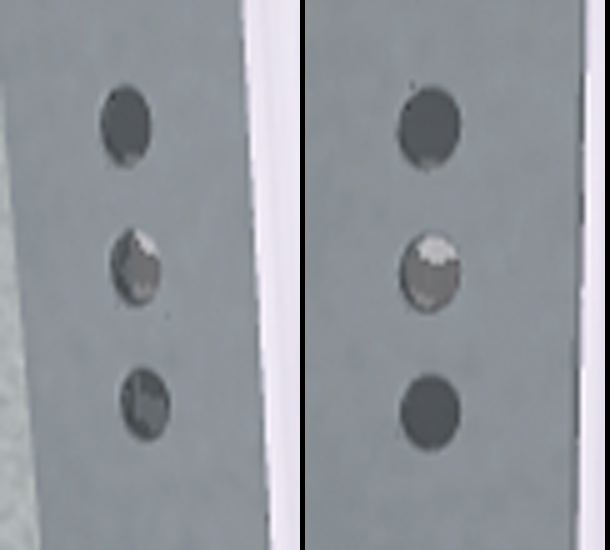

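```bash
python3 - <<'E'
from h import *
from workcell import bot
W={i:load(f"wrist{i}") for i in (1,2)}
k1=np.array([(62,178),(170,345),(338,237),(230,57)])/3.75+[240,55]-.0
k2=np.array([(57.5,160),(175.5,326),(337.5,212),(222.5,45)])/3.75+[150,75]
B=[]
for a,b in zip(k1,k2): X,e=tri(W[1],a,W[2],b);B.append(X);print(X.round(4),e.round(4))
B=np.array(B);print("centre",B.mean(0).round(4),[np.linalg.norm(B[i]-B[i-1]).round(4) for i in range(4)])
r=rot(0,YAW).as_rotvec().tolist()
bot.set_gripper(.45)
bot.goto([.4864,-.2407,.20],r); bot.hold(.2); print(bot.current_ee_pos())
snap("wrist5")
bot.line_to([.4864,-.2407,.113]); bot.hold(.2);print(bot.current_ee_pos(),bot.current_contact_force())
f0=bot.current_contact_force()
bot.set_gripper(0,40); print(bot.current_opening()*92,bot.current_contact_force(),bot.current_clock())
E
```

```text
[ 0.4419 -0.224   0.0491] 0.0004
[ 0.4703 -0.2869  0.0485] 0.0006
[ 0.5341 -0.2585  0.0429] 0.0022
[ 0.5048 -0.1946  0.0416] 0.0009
centre [ 0.4878 -0.241   0.0455] [np.float64(0.0698), np.float64(0.069), np.float64(0.0701), np.float64(0.0702)]
[ 0.48716664 -0.24000045  0.20070444]
[ 0.48713825 -0.24125969  0.11426537] [-0.5265243  -0.13171924 -0.2756596 ]
15.4749077839431 [-0.32990352 -0.55088851  1.7316648 ] 8.375
```

View pics/wrist5.png

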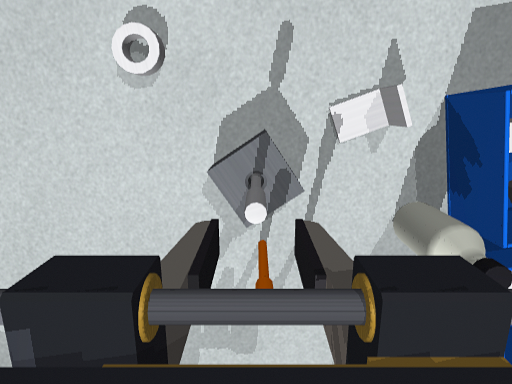

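```bash
python3 - <<'E'
from h import *
from workcell import bot
bot.line_to([.4864,-.2407,.20]); 
print(bot.current_opening()*92)
r=rot(np.radians(0),np.radians(-9.3))
bot.goto([.44,0.08,.26],r.as_rotvec().tolist()); bot.hold(.2)
c=snap("wrist6"); p=bot.current_ee_pos(); R=Rn.from_rotvec(bot.current_tool_rot())
print(p,"force",bot.current_contact_force(),bot.current_clock())
im=c["pixels"].copy()
for L in (.05,.103): 
    q=proj(c,p+R.apply([0,0,L]));print(L,q)
    cv2.circle(im,tuple(int(v) for v in q),2,(0,0,255),-1)
cv2.imwrite("pics/tip6.png",cv2.resize(im[100:260,180:340],None,fx=4,fy=3.7))
E
```

```text
15.114940663928358
[0.44021562 0.07930497 0.25977607] force [ 0.62889493  0.05433379 -1.36196454] 10.6083
0.05 [256.38938954 210.11265702]
0.103 [256.39273166 191.97419042]
```

View pics/tip6.png

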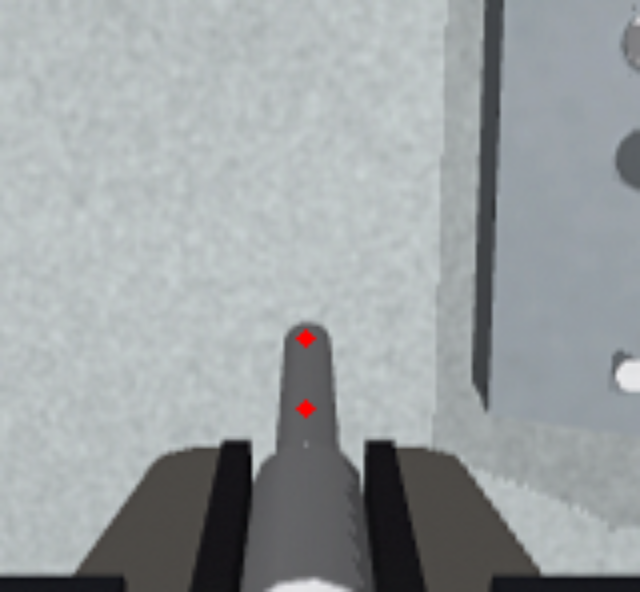

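```bash
cat >> h.py <<'E'
YC=np.radians(-9.35); L=.103
ex=np.array([np.cos(YC),np.sin(YC),0]);ey=np.array([-np.sin(YC),np.cos(YC),0]);ez=np.array([0,0,1.])
HM=np.array([.5444,.1287,.0637])          # middle hole, measured
O=HM+.0675*ex-[0,0,HM[2]]                 # case origin on the bench
def C(x,y,z): return O+x*ex+y*ey+z*ez
R30=rot(np.radians(30),YC); D=R30.apply([0,0,1])
E
cat > press.py <<'E'
import sys
from h import *
from workcell import bot
yh=float(sys.argv[1]); dmax=float(sys.argv[2])
h=HM+yh*ey; tcp=lambda d:(h+D*(d-L)).tolist()
def F():
    return np.mean([bot.current_contact_force() for _ in range(3)],0)
bot.goto(tcp(-.03),R30.as_rotvec().tolist()); bot.line_to(tcp(-.008)); bot.hold(.2)
if len(sys.argv)>3: snap(sys.argv[3])
f0=F();print("bias",f0.round(2),bot.current_clock())
d=-.008;c=None
while d<dmax:
    d+=.0015; bot.line_to(tcp(d),max_speed=.03); bot.hold(.03)
    f=F()-f0; ax=-f@D; lat=np.linalg.norm(f+ax*D); act=(np.array(bot.current_ee_pos())-h)@D+L
    print(f"{d*1e3:.1f} act {act*1e3:.1f} ax {ax:.1f} lat {lat:.1f}")
    if ax>22 or lat>8: print("STOP force"); break
    if c is None and ax>3.5: c=d; print("contact?",d); 
    if c is not None and ax<2: c=None
    if c is not None and d-c>.0075: print("travel done"); break
bot.hold(.1);print(bot.current_clock())
E
python3 - <<'E'
from h import *
print(O.round(4), C(105,0,85)[0:0], C(.105,0,.085).round(4))
print([proj(load("scene0"),C(*v)).round(1).tolist() for v in ((-.03,.12,.089),(.105,.12,.089),(.105,-.12,.089),(-.03,-.12,.089))])
from workcell import bot
bot.set_gripper(0,60)
E
python3 press.py 0 .036 wrist7
```

```text
[0.611  0.1177 0.    ] [] [0.7146 0.1007 0.085 ]
[[326.0, 239.4], [302.5, 286.7], [208.5, 242.3], [236.2, 200.1]]
bias [-0.34 -0.34 -1.11] 12.0833
-6.5 act -6.5 ax -0.8 lat 0.7
-5.0 act -4.9 ax -0.7 lat 0.5
-3.5 act -3.4 ax 0.5 lat 0.5
-2.0 act -1.9 ax -0.0 lat 0.2
-0.5 act -0.4 ax 0.0 lat 0.8
1.0 act 1.1 ax -0.5 lat 0.7
2.5 act 2.6 ax -0.5 lat 1.1
4.0 act 4.1 ax 0.1 lat 0.6
5.5 act 5.6 ax 0.5 lat 0.5
7.0 act 7.1 ax -0.7 lat 1.1
8.5 act 8.6 ax -0.1 lat 1.4
10.0 act 10.1 ax 0.0 lat 0.8
11.5 act 11.6 ax -1.0 lat 0.6
13.0 act 12.8 ax 3.2 lat 0.3
14.5 act 14.1 ax 10.0 lat 1.7
contact? 0.014499999999999997
16.0 act 15.6 ax 12.2 lat 2.9
17.5 act 17.2 ax 13.8 lat 4.1
19.0 act 18.8 ax 14.2 lat 3.9
20.5 act 20.5 ax 14.6 lat 5.6
22.0 act 22.2 ax 14.9 lat 6.6
travel done
17.85
```

View pics/wrist7.png

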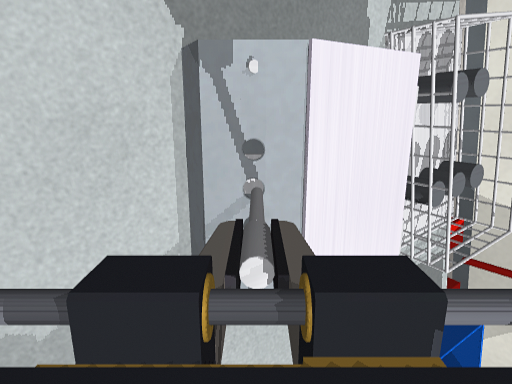

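```bash
python3 - <<'E'
from h import *
c=snap("scene1");cv2.imwrite("pics/s1.png",cv2.resize(c["pixels"][140:310,170:350],None,fx=3.4,fy=3.4))
E
```

```text
(no output)
```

View pics/s1.png

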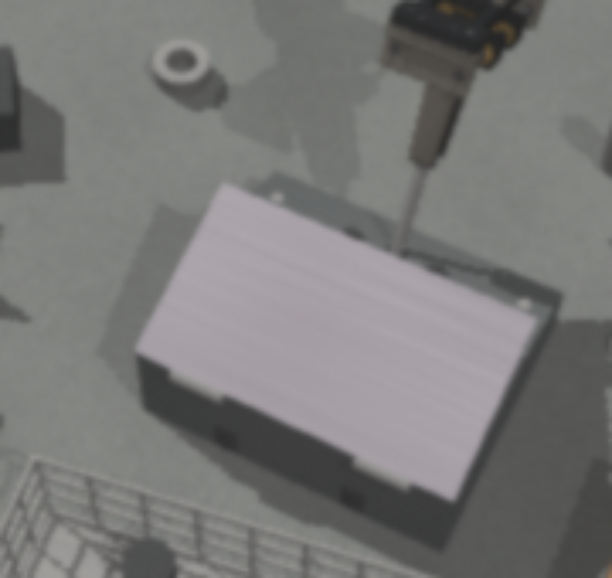

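```bash
cat > lift.py <<'E'
from h import *
from workcell import bot
rv=R30.as_rotvec().tolist()
u=R30.apply([1,0,0]); print("u in case",(u@ex).round(3),(u@ez).round(3))
Y=-.095
def F(): return np.mean([bot.current_contact_force() for _ in range(3)],0)
def tcpQ(x,z): return (C(x,Y,z)-.005*u-L*D).tolist()
bot.line_to((HM+D*(-.03-L)).tolist(),max_speed=.1)
bot.goto((C(-.075,Y,.108)-L*D).tolist(),rv); bot.hold(.15)
f0=F();print(f0.round(2),bot.current_opening()*92)
r=.120
for a in np.r_[.18:1.5:.1,1.5]:
    bot.line_to(tcpQ(.105-r*np.cos(a),.085+r*np.sin(a)),max_speed=.08)
    f=F()-f0; print(round(a,2),"fx %.1f fy %.1f fz %.1f"%(f@ex,f@ey,f@ez))
    if np.linalg.norm(f)>15: print("STOP");break
bot.hold(.2);print(bot.current_clock())
c=snap("scene2");cv2.imwrite("pics/s2.png",cv2.resize(c["pixels"][110:310,170:370],None,fx=3,fy=3))
snap("top2")
E
python3 lift.py
```

```text
u in case 0.866 0.5
[ 0.   -0.52 -0.44] 14.810656747716983
0.18 fx -1.6 fy 1.1 fz -3.3
0.28 fx -4.0 fy -0.3 fz -0.5
0.38 fx -2.5 fy 1.1 fz -0.9
0.48 fx -0.8 fy 1.2 fz -0.6
0.58 fx 0.0 fy -0.4 fz 0.0
0.68 fx 0.5 fy 0.5 fz -0.3
0.78 fx -0.9 fy -0.4 fz -1.1
0.88 fx -0.4 fy 1.1 fz -0.8
0.98 fx -0.8 fy 1.4 fz -0.5
1.08 fx -0.4 fy 0.7 fz -1.5
1.18 fx -1.1 fy 1.3 fz -1.2
1.28 fx -0.9 fy 0.5 fz -0.9
1.38 fx 0.0 fy 0.1 fz -0.3
1.48 fx -0.5 fy -0.4 fz -1.5
1.5 fx -0.6 fy 0.8 fz -0.8
24.425
```

View pics/s2.png

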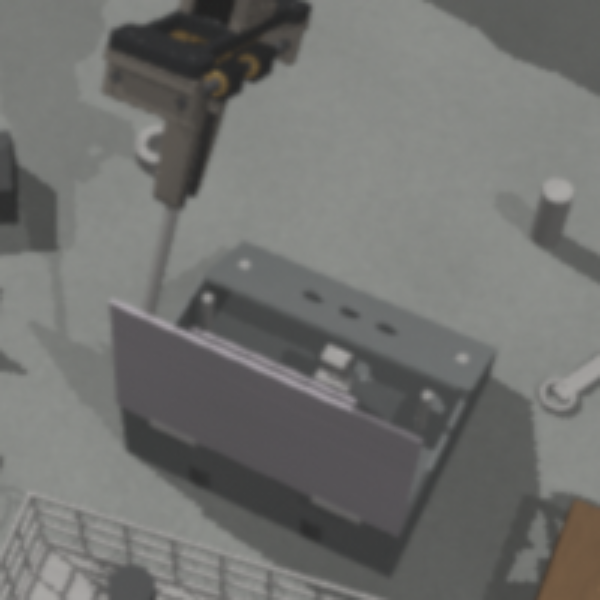

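View pics/top2.png

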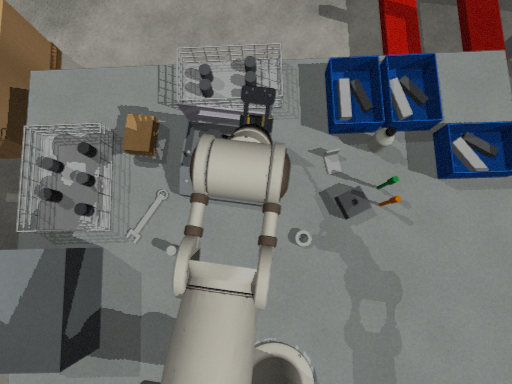

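```bash
python3 - <<'E'
from h import *
c=load("scene2")
for th in (1.3,1.4,1.5,1.57,1.65,1.75):
    d=np.array([-np.cos(th),np.sin(th)]);n=np.array([np.sin(th),np.cos(th)])
    o=[]
    for y in (-.12,.12):
        for k in (0,.004):
            p=np.array([.105,.085])+.135*d+k*n; o.append(proj(c,C(p[0],y,p[1])).round(1).tolist())
    print(th,o)
cv2.imwrite("pics/e2.png",np.hstack([cv2.resize(c["pixels"][195:230,190:240],(400,280)),cv2.resize(c["pixels"][240:275,285:335],(400,280))]))
E
```

```text
1.3 [[213.1, 200.6], [212.2, 201.6], [315.5, 246.1], [314.8, 247.3]]
1.4 [[209.9, 204.3], [209.0, 205.5], [313.1, 250.4], [312.3, 251.8]]
1.5 [[206.7, 208.5], [205.7, 209.8], [310.5, 255.3], [309.7, 256.8]]
1.57 [[204.4, 211.7], [203.4, 213.1], [308.6, 259.0], [307.8, 260.6]]
1.65 [[201.8, 215.6], [200.8, 217.1], [306.4, 263.4], [305.5, 265.1]]
1.75 [[198.5, 220.8], [197.6, 222.4], [303.5, 269.3], [302.7, 271.0]]
```

View pics/e2.png

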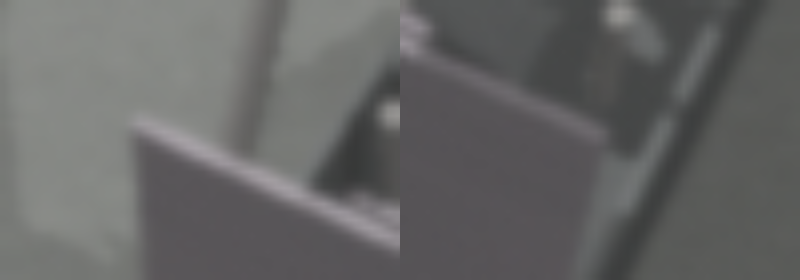

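```bash
python3 - <<'E'
from h import *
from workcell import bot
u=R30.apply([1,0,0]);Y=-.095
def tcpQ(a,r=.12,dx=0): return (C(.105-r*np.cos(a)+dx,Y,.085+r*np.sin(a))-.005*u-L*D).tolist()
bot.line_to(tcpQ(1.56),max_speed=.04); bot.hold(.2)
bot.line_to(tcpQ(1.56,dx=-.06),max_speed=.1);bot.hold(.1)
c=snap("scene3")
cv2.imwrite("pics/e3.png",np.hstack([cv2.resize(c["pixels"][195:230,190:240],(400,280)),cv2.resize(c["pixels"][240:275,285:335],(400,280))]))
print(bot.current_clock(),bot.current_ee_pos())
# over the block: view
r=rot(0,YAW).as_rotvec().tolist()
bot.line_to((np.array(bot.current_ee_pos())+[-.10,-.05,.03]).tolist())
bot.goto([.4675,-.33,.25],r);bot.hold(.2);c=snap("wrist8")
bot.goto([.5275,-.33,.25],r);bot.hold(.2);c=snap("wrist9");print(bot.current_clock())
cv2.imwrite("pics/b89.png",np.hstack([cv2.resize(load(f"wrist{i}")["pixels"][:250,100:400],None,fx=1.3,fy=1.3) for i in (8,9)]))
E
```

```text
25.9583 [0.58397365 0.02582072 0.29164408]
28.925
```

View pics/e3.png

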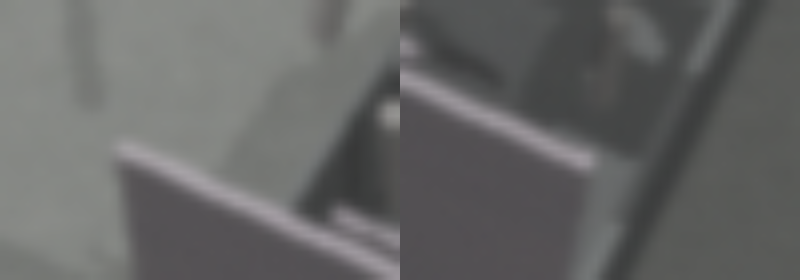

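View pics/b89.png

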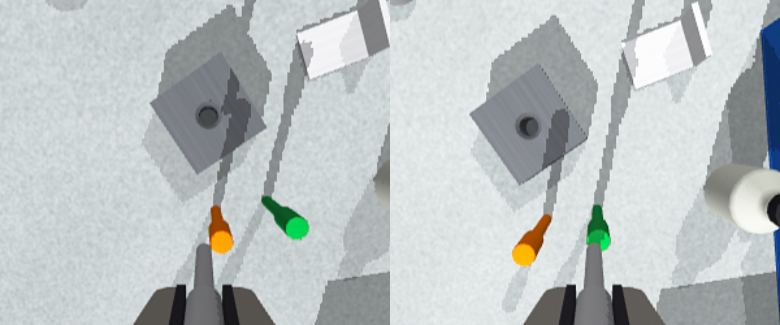

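```bash
python3 - <<'E'
from h import *
from workcell import bot
W={i:load(f"wrist{i}") for i in (8,9)};P={}
for i,g in ((8,(260,89)),(9,(206,98))):
    im=W[i]["pixels"].astype(int).mean(2);x,y=g
    sub=im[y-12:y+13,x-12:x+13];print(np.percentile(sub,[2,20,50]))
    m=((sub<np.percentile(sub,50)-22)*255).astype(np.uint8);m=cv2.morphologyEx(m,cv2.MORPH_OPEN,np.ones((2,2)))
    n,l,st,ce=cv2.connectedComponentsWithStats(m)
    k=l[12,12] or 1+np.argmax(st[1:,4]);cs,_=cv2.findContours(((l==k)*255).astype(np.uint8),cv2.RETR_EXTERNAL,cv2.CHAIN_APPROX_NONE)
    el=cv2.fitEllipse(cv2.convexHull(max(cs,key=cv2.contourArea)));P[i]=np.array(el[0])+[x-12,y-12];print(i,P[i],el[1],st[k])
    # block top centre from corners
    cv2.imwrite(f"pics/hb{i}.png",cv2.resize(W[i]["pixels"][y-60:y+60,x-60:x+60],(390,390),interpolation=cv2.INTER_CUBIC))
X,e=tri(W[8],P[8],W[9],P[9]);print(X.round(4),e.round(4))
for i in (8,9): print(onplane(W[i],P[i],.05).round(4))
print([proj(W[9],[.5286,-.3275,.136]),proj(W[9],[.479,-.3285,.136])])
cv2.imwrite("pics/hb.png",np.hstack([cv2.imread("pics/hb8.png"),cv2.imread("pics/hb9.png")]))
E
```

```text
[ 42.77333333  72.93333333 107.66666667]
8 [260.51712322  90.49784851] (15.164995193481445, 17.18918228149414) [  5   6  16  17 208]
[ 38.16        79.6        124.66666667]
9 [206.5484972   98.88434887] (16.14574432373047, 17.449779510498047) [  4   5  17  17 223]
[ 0.4867 -0.243   0.0501] 0.0
[ 0.4867 -0.243   0.05  ]
[ 0.4867 -0.243   0.05  ]
[array([257.9938171 , 185.91453369]), array([202.83811597, 195.85505893])]
```

View pics/hb.png

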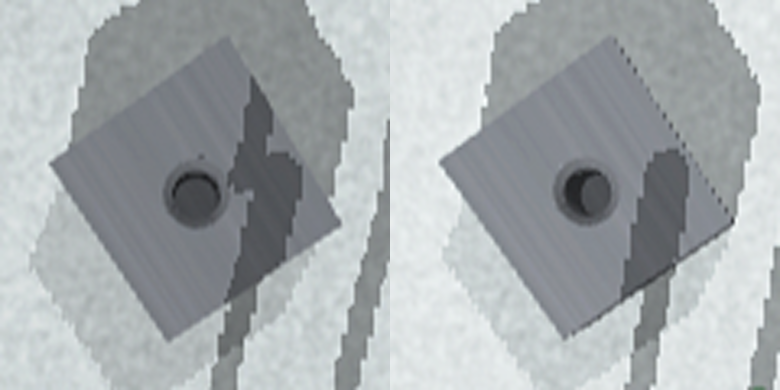

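```bash
python3 - <<'E'
from h import *
from workcell import bot
bot.line_to([.5275,-.33,.29],max_speed=.1)
r=rot(0,YAW).as_rotvec().tolist()
bx,by=.4867,-.2409
bot.line_to([bx,by,.29]);bot.line_to([bx,by,.168],rot=r);bot.hold(.2)
def F(): return np.mean([bot.current_contact_force() for _ in range(3)],0)
snap("wrist10");snap("scene4")
f0=F();z=.168;ok=True
while z>.1136:
    z=max(z-.006,.1135);bot.line_to([bx,by,z],max_speed=.05);f=F()-f0
    if np.linalg.norm(f)>5: print(round(z,4),f.round(1)); 
    if np.linalg.norm(f)>8: ok=False;break
print(z,bot.current_ee_pos(),(F()-f0).round(2),bot.current_clock())
w=cv2.resize(load("wrist10")["pixels"][100:250,170:340],(400,353));s=cv2.resize(load("scene4")["pixels"][90:200,90:215],(400,353))
cv2.imwrite("pics/ins.png",np.hstack([w,s]))
E
```

```text
0.1135 [ 0.48670497 -0.24089649  0.11353262] [ 0.56 -0.34  0.6 ] 34.1917
```

View pics/ins.png

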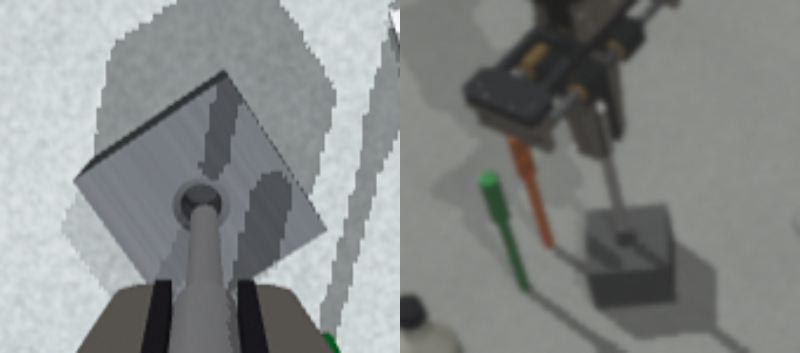

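Inserted without contact force. I'll release it to a limited opening, rise straight up and check.

```bash
python3 - <<'E'
from h import *
from workcell import bot
bot.hold(.2);bot.set_gripper(.45);bot.hold(.2)
bot.line_to([.4867,-.2409,.22],max_speed=.1)
bot.line_to([.40,-.26,.33]);bot.set_joints([-1.418,.158,1.597,0,1.386,-.21]);bot.hold(.3)
s=snap("scene5");t=snap("top5")
print(bot.current_clock())
cv2.imwrite("pics/fin.png",cv2.resize(s["pixels"],(720,540)))
cv2.imwrite("pics/fint.png",t["pixels"])
a=load("top0")["pixels"];b=t["pixels"]
for n,(x0,y0,x1,y1) in {"wrench":(125,185,172,245),"collar":(290,225,320,252),"oil":(370,122,400,152),"carton":(118,110,162,160),"roller":(162,240,185,260),"bracket":(320,146,346,178),"green":(375,172,402,190),"orange":(376,192,404,210),"punch":(355,188,372,204)}.items():
    print(n,np.abs(a[y0:y1,x0:x1].astype(int)-b[y0:y1,x0:x1]).mean().round(1))
E
```

```text
39.2083
wrench 5.3
collar 5.1
oil 4.9
carton 6.8
roller 4.7
bracket 5.5
green 5.4
orange 5.3
punch 5.2
```

View pics/fin.png

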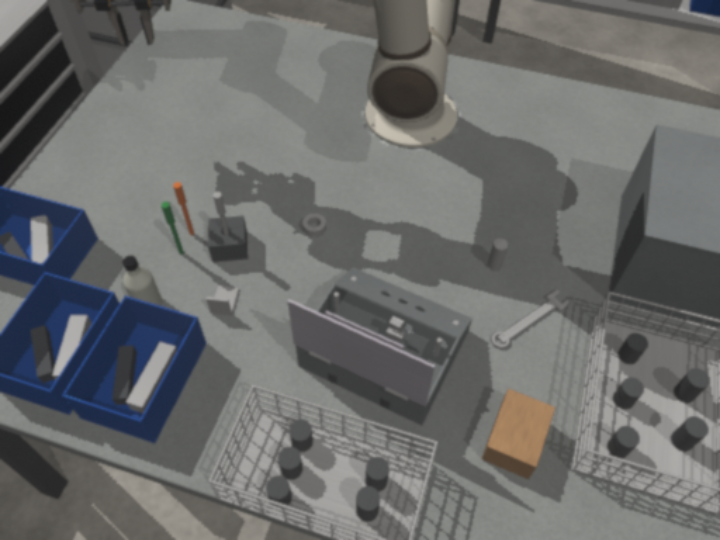

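View pics/fint.png

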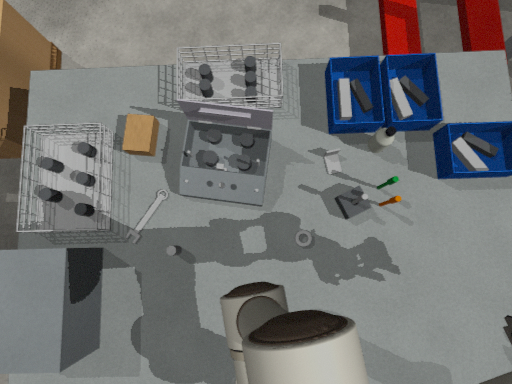

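The final views show the lid upright, the steel punch back in its block with its top at scene ~(154,137) and top ~(364,197) as at the start, and the other objects unmoved (top-view differences at noise level).

```bash
python3 - <<'E'
from workcell import bot
bot.job_done(); print(bot.current_clock())
E
```

```text
the job is handed in; nothing more can be done
the job is handed in; nothing more can be done
```

The job is finished and handed in at about 39 s of the 72 s allowed.

- **Catch:** It was behind the middle hole. The punch met the pad about 13 mm deep, and I pressed it in about 9 mm with at most 15 N. The lid sprang ajar. The sideways force rose to 6.6 N during the press.
- **Feel:** The middle hole showed something light inside in the wrist views, so I tried it first. Since it gave, I never probed the other two holes.
- **Lid:** I folded it up with the punch shank, at no more than about 4 N. Its angle measured about 1.57 rad in the scene view after I let go of it.
- **Punch:** It went back into the block with no contact force above the noise. Its top is at the same pixels as at the start.
- **Bystanders and look-alikes:** Before-and-after top views differ only at noise level for all of them. The carton's figure was slightly higher (6.8 against about 5), but it looks unmoved.

**Disagreements and risk:** The first block corners I picked by hand gave a top height of 45 mm, against a true 50 mm. The hole viewed later gave 50 mm. During that view I held the punch tip only about 10 mm above the green look-alike, but did not touch it.

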